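Drop the easel leg and hold the painting plumb

ROBOT

A 6-joint arm with a two-finger parallel gripper is mounted at the origin on the work surface. World frame = base frame: x ahead of the robot, y to its left, z up, the work surface at z = 0. Lengths are in m, angles in degrees, forces in N, time in s.
With the tool pointing down it reaches from about 0.425 to 0.95 m from the base axis. Payload 14.7 kg.
Tool frame: the origin (TCP) lies midway between the tips of the shut fingers; the grasp point (between the pads) lies 19 mm behind it (manip.pinch_z is the distance from the TCP to the grasp point, in m); z points along the fingers, y is the direction in which the jaws open and shut (so a half turn about z gives the same grasp; the last joint's range is limited). The gripper opens to 85 mm and grips with 20 to 120 N. Pads are 22 mm wide; open, the fingers measure 114 mm over their backs; the gripper's body (76 mm by 85 mm) begins 54 mm behind the grasp point. The pads swing forward as they close: fully open they stand 13 mm farther back than shut.
Start: joints at [60.928, 27.513, 91.461, -0, 61.026, -2.67], TCP at [0.289, 0.582, 0.231] pointing down, gripper open.
Joint ranges: [-157.49, 157.49], [-46.99, 117.5], [13.45, 153.17], [-89.5, 269.5], [5.16, 153.95], [-167.48, 167.48]. Speed limits (degrees/s): [108.29, 108.29, 136.94, 172.46, 172.46, 172.46].

INTERFACE

Orientations are given as [roll, pitch, yaw] about the fixed x, y, z axes, in that order (R = Rz(yaw) Ry(pitch) Rx(roll)).
In Python, from station import manip gives the robot as it stands. The module is installed in compiled form; this text tells all that it offers.
- The arm moves only by the tool send_rows, never from a script. Its argument "motion" is a list of rows, each an object of numbers: "hand": the closure, from 0 (fully open) to 1 (shut); "dx", "dy", "dz": the shift along the tool's x, y, z in cm; "ax", "ay", "az": the turn, a rotation vector about the tool's x, y, z in rad. A call has 1 to 20 rows; each row is the pose to reach, as a shift and turn from the pose commanded when the call began, along the tool's axes at that moment; what a row does not reach only later rows make up. A row lasts 1/12 s, in which the tool goes at most 41.7 mm and 7.16 degrees, less where a joint would pass 70% of its speed; a pose out of reach is approached as far as the arm can. A call with a gripper value outside its range is refused whole. The fingers move at their own pace and stop on an object; "newtons" is the grip in N (left out, the last holds). Time passes only in rows, so rows that repeat a pose let the fingers close. It gives the time, the measured TCP pose, the force and the opening at its end, in the units of the state.
- manip.state(): the state, without advancing time (a new reading comes with each control period).
- manip.snapshot(name): name is "side" or "top" or "wrist"; returns a dict with "img" (420x560x3 uint8, red, green, blue), "z_map" (420x560 float32, m along the optical axis (not along the pixel's ray), 0 where there is no reading), "intrinsics" (3x3 intrinsics, pixels), "extrinsics" (4x4, takes a point from camera to world coordinates). Camera axes: x right, y down, z forward; pixel columns grow to the right and rows downward; lengths in m; the calibration is good to about 2 mm. A picture is of the moment at which its call begins.
- manip.job_done(): hands the job in, once; it reports no verdict.
Trained networks look in a picture, given as the dict that the camera call returned (one of the last four; its "shot" number tells which), for a name from the list of things; names that differ only in an ending like _2 or _b are one class to them, and where a whole thing is asked for, a point or a joint stands for the part that bears it (a point fixed in the world has none). Each returns a list of dicts, best first, with "confidence" (0 to 1); they miss things now and then, are a little off and sometimes report something else, mostly with a low value. They report only what shows in the picture. A call takes as long as a camera call.
- manip.spot_in(target, picture): "uv" ([column, row] in pixels, amid what is visible of it).
- manip.cut_out(target, picture): "mask" (420x560 bool, what is visible of it) and "uv" ([column, row] in pixels, amid what is visible of it).
- manip.landmark_of(target, picture): "uv" ([column, row] in pixels: a listed point, or the origin of a listed thing).
The state is a dict: "clock": time; "joint_pos": joint angles; "dq": joint speeds; "joint_torque": joint torques, N m; "eef_pos": TCP position; "tool_rot": TCP orientation; "contact_force": force on the tool from outside, world axes, zero at the start; "moment": the same for the moment, N m; "width": finger opening in m.
Only numpy, scipy, OpenCV 4.12 (cv2) and the standard library are available. Lean on these libraries where they do the work, as an engineer would, in place of code of your own. Each camera call takes 0.05 s, during which the arm holds its last target.

TASK

The small table easel is tipped forward with its sprung rear leg folded up. First, while the frame is still tipped forward, flip the leg down past its centre so that it snaps fully down against its stop; then bring the painting frame upright and keep hold of it there by its wood, not by the leg, so that it cannot tip while I tighten its hinge bolts: finish while still holding it upright and still. Leave the can, mug and tub where they stand.

Things in the scene. Friction and masses are not known exactly. Their poses are not given: they have to be found in the camera images.
- frame_hinge (a point): The horizontal hinge line of the frame at its middle, 34 mm above the table. It is on the easel's fixed wooden base board (260 x 270 x 18 mm, screwed to the table). Its axes: x along the hinge, y horizontally to the rear (the side with the leg), z up; the base's yaw varies.
- rail_mid (a point): Centre of the frame's top rail: a straight wooden bar 220 mm long (x), 22 thick (y), 24 high (z); its top is 12 mm above this point. Moves with the frame, 233 mm from the hinge. A 32 mm wide mast as thick as the rail runs down from its middle; a thin painted board covers the front (-y) face to 50 mm below the top.
- frame (a joint): Tilt of the wooden painting frame (220 wide, 22 thick, 245 mm tall above the hinge, about 0.8 kg) on its hinge, rad: 0 upright, positive tipped forward (top towards the base's -y, away from the leg). Stops at 0.32 (where it starts) and -0.12 (leaning back on the leg). It swings freely and falls to a stop if let go of.
- leg_hub (a point): Pivot of the leg, on a dark steel bracket behind the middle of the frame: 30 mm behind (+y) the frame's mid-plane and 130 mm above the hinge along the frame. Moves with the frame and has its axes.
- leg_end (a point): End of the leg's rubber foot (30 x 22 x 14 mm), 170 mm from the pivot. When folded the leg points to the rear (+y of the base) and up, about 53 degrees above level while the frame is tipped forward; it is pushed down from above.
- leg (a joint): Turn of the kickstand leg (flat aluminium bar 24 mm wide, 8 thick, 170 long from the pivot, swinging about an axis parallel to the hinge), rad: 0 folded up, 1.66 fully down at its stop. Over-centre spring: below about 0.5 it springs back to 0, beyond about 0.8 it snaps down by itself to 1.66. About 2 N at 85 mm from the pivot moves it.
- drink_can: Bystander: drink can, 66 mm across, 115 mm high; origin at its underside.
- mug: Bystander: blue mug, 80 mm across, 95 mm high; origin at its underside.
- tub: Bystander: white open tub, 100 mm across, 100 mm high; origin at its underside.

How it is judged:
By the outcome, as a careful person would: the job done as asked, in the order asked, and still so for the second after the job is handed in, while the arm keeps its last pose, push and grip.
It also fails if it takes over 51 s, if anything falls off the work surface, if the arm or the gripper's body presses on something with over 40 N, if the wrist force passes 120 N, or if a joint passes its speed limit or range.

## Working session

There is one attempt and no reset: what is moved stays moved. The work goes in short steps, Python scripts to look and compute and a tool call to move; the robot and the scene stay as the last step left them, time stands still between calls to the robot, and variables do not carry over. Pictures are saved under pics/ and viewed, and the job is handed in when it is done.

Besides the shell and the picture viewer there is one more tool, called as name(argument=value, ...) on one line, values as JSON. send_rows: Moves the arm, as the interface text tells. Its arguments: {"type":"object","properties":{"motion":{"type":"array"},"newtons":{"type":"number"}},"required":["motion"]}

```bash
mkdir -p pics; cat > h.py <<'E'
from station import manip
import numpy as np, cv2
from scipy.spatial.transform import Rotation as R
def save(p,n): cv2.imwrite('pics/'+n+'.png',p['img'][:,:,::-1])
def w(p,uv,z=None):
    u,v=uv; K=p['intrinsics'];T=p['extrinsics']
    if z is None:
        z=p['z_map'][int(round(v)),int(round(u))]
    c=np.array([(u-K[0,2])/K[0,0]*z,(v-K[1,2])/K[1,1]*z,z])
    return T[:3,:3]@c+T[:3,3]
def proj(p,X):
    T=p['extrinsics'];c=T[:3,:3].T@(np.asarray(X)-T[:3,3]);q=p['intrinsics']@c;return q[:2]/q[2]
E
python3 - <<'E'
from h import *
np.set_printoptions(precision=3,suppress=True)
print(manip.state(), manip.pinch_z)
for n in('side','top'):
    p=manip.snapshot(n);save(p,n+'0')
    print(n,p['extrinsics'],p['intrinsics'])
    for t in('frame_hinge','rail_mid','leg_hub','leg_end','drink_can','mug','tub'):
        for d in manip.landmark_of(t,p)[:2]: print(t,d['confidence'],d['uv'],w(p,d['uv']))
E
```

```text
{'clock': 0.0, 'joint_pos': array([60.927, 27.552, 91.494, -0.001, 61.025, -2.669]), 'dq': array([ 0.057, -0.119,  0.021, -0.03 ,  0.066,  0.025]), 'joint_torque': array([  0.003, -95.066, -43.018,  -0.   ,   0.012,   0.   ]), 'eef_pos': array([0.289, 0.582, 0.231]), 'tool_rot': array([-179.929,   -0.002,  153.597]), 'contact_force': array([-0.019, -0.385,  0.263]), 'moment': array([0.019, 0.017, 0.033]), 'width': 0.08527593901646532} 0.0187
side [[ 0.988 -0.101  0.12   0.363]
 [-0.157 -0.598  0.786 -0.882]
 [-0.008 -0.795 -0.606  0.849]
 [ 0.     0.     0.     1.   ]] [[437.611   0.    277.597]
 [  0.    437.611 209.51 ]
 [  0.      0.      1.   ]]
frame_hinge 0.65 [289.9, 242.9] [ 0.531 -0.005  0.054]
rail_mid 0.94 [295.5, 191.4] [ 0.532 -0.059  0.262]
leg_hub 0.92 [288.5, 204.3] [ 0.522 -0.027  0.202]
leg_end 0.58 [277.6, 143.6] [0.517 0.108 0.299]
drink_can 0.62 [288.7, 386.8] [ 0.453 -0.416  0.048]
mug 0.55 [299.1, 167.7] [0.638 0.403 0.033]
tub 0.74 [235.5, 180.0] [0.411 0.374 0.025]
top [[-0.028 -0.992  0.121  0.39 ]
 [-1.     0.028 -0.004  0.017]
 [ 0.001 -0.121 -0.993  1.362]
 [ 0.     0.     0.     1.   ]] [[405.714   0.    274.6  ]
 [  0.    405.714 206.688]
 [  0.      0.      1.   ]]
frame_hinge 0.75 [270.0, 213.9] [0.525 0.027 0.068]
rail_mid 0.67 [271.4, 216.4] [0.508 0.022 0.159]
rail_mid 0.57 [295.1, 199.8] [ 0.54  -0.044  0.268]
leg_hub 0.89 [273.0, 206.1] [0.536 0.016 0.174]
leg_hub 0.73 [292.0, 197.6] [ 0.546 -0.036  0.272]
leg_end 0.63 [236.1, 212.0] [0.507 0.113 0.308]
drink_can 0.78 [395.2, 229.1] [ 0.462 -0.357  0.116]
drink_can 0.34 [295.6, 196.6] [ 0.549 -0.046  0.269]
tub 0.85 [154.0, 250.1] [0.421 0.416 0.005]
```

View pics/side0.png

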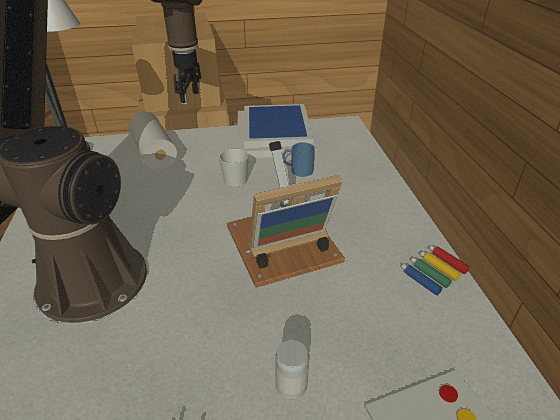

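View pics/top0.png

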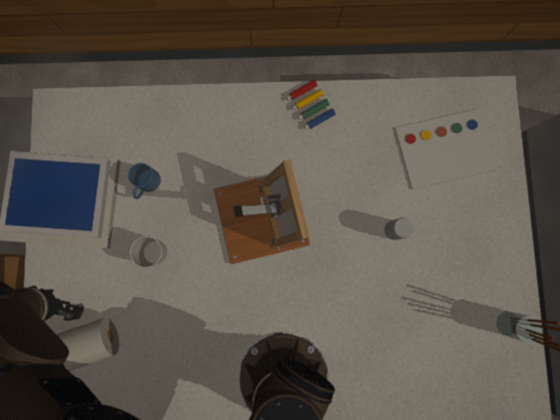

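```bash
python3 - <<'E'
from h import *
np.set_printoptions(precision=3,suppress=True)
def cloud(p):
    v,u=np.mgrid[0:420,0:560];z=p['z_map'];K=p['intrinsics'];T=p['extrinsics']
    c=np.stack([(u-K[0,2])/K[0,0]*z,(v-K[1,2])/K[1,1]*z,z],-1)
    return c@T[:3,:3].T+T[:3,3]
for n in('top','side'):
    p=manip.snapshot(n);X=cloud(p)
    m=manip.cut_out('rail_mid',p)
    for d in m[:2]: print(n,'frame mask',d['confidence'],d['mask'].sum())
    P=X.reshape(-1,3);P=P[(p['z_map'].ravel()>0)]
    box=(P[:,0]>.36)&(P[:,0]<.7)&(P[:,1]>-.16)&(P[:,1]<.2)
    P=P[box]
    r=P[(P[:,2]>.255)&(P[:,1]<0.0)]
    if len(r)>20:
        (c,s,a)=cv2.minAreaRect(r[:,:2].astype(np.float32)); print('rail',len(r),c,s,a,cv2.boxPoints((c,s,a)),r[:,2].max(),np.median(r[:,2]))
    b=P[(P[:,2]>.010)&(P[:,2]<.026)]
    (c,s,a)=cv2.minAreaRect(b[:,:2].astype(np.float32)); print('base',len(b),c,s,a,cv2.boxPoints((c,s,a)))
    l=P[(P[:,2]>.17)&(P[:,1]>0.0)]
    if len(l): print('leg',len(l)); print(l[np.argsort(l[:,2])][::max(1,len(l)//25)])
E
```

```text
top frame mask 0.56 3049
rail 743 (0.5449928641319275, -0.04282359778881073) (0.22013217210769653, 0.02715419791638851) 12.062926292419434 [[ 0.435 -0.053]
 [ 0.44  -0.079]
 [ 0.655 -0.033]
 [ 0.65  -0.007]] 0.2729011884412029 0.26581028679902596
base 3483 (0.5235075950622559, 0.05818840116262436) (0.259863942861557, 0.26944056153297424) 12.008219718933105 [[ 0.368  0.163]
 [ 0.424 -0.101]
 [ 0.679 -0.047]
 [ 0.623  0.217]]
leg 590
[[0.555 0.025 0.17 ]
 [0.543 0.016 0.173]
 [0.533 0.005 0.175]
 [0.54  0.022 0.177]
 [0.527 0.019 0.178]
 [0.565 0.01  0.181]
 [0.559 0.019 0.184]
 [0.568 0.018 0.186]
 [0.526 0.025 0.19 ]
 [0.564 0.024 0.193]
 [0.561 0.033 0.197]
 [0.641 0.007 0.204]
 [0.551 0.053 0.208]
 [0.633 0.002 0.212]
 [0.524 0.048 0.217]
 [0.534 0.058 0.227]
 [0.516 0.059 0.237]
 [0.515 0.066 0.246]
 [0.512 0.072 0.255]
 [0.511 0.085 0.264]
 [0.516 0.09  0.272]
 [0.512 0.094 0.28 ]
 [0.511 0.101 0.292]
 [0.527 0.109 0.299]
 [0.521 0.108 0.302]
 [0.515 0.111 0.305]]
side frame mask 0.92 5340
rail 796 (0.542060136795044, -0.04788382351398468) (0.22046314179897308, 0.0257663130760192
[... 188 characters left out ...]
602841258049011, 0.27226701378822327) 11.99303913116455 [[ 0.364  0.162]
 [ 0.421 -0.105]
 [ 0.675 -0.051]
 [ 0.619  0.216]]
leg 496
[[0.506 0.011 0.171]
 [0.515 0.018 0.178]
 [0.51  0.004 0.182]
 [0.516 0.039 0.21 ]
 [0.52  0.047 0.214]
 [0.512 0.047 0.218]
 [0.508 0.054 0.223]
 [0.513 0.053 0.227]
 [0.507 0.063 0.23 ]
 [0.523 0.061 0.235]
 [0.522 0.07  0.239]
 [0.506 0.07  0.244]
 [0.509 0.071 0.249]
 [0.512 0.075 0.252]
 [0.523 0.08  0.257]
 [0.503 0.083 0.261]
 [0.511 0.087 0.266]
 [0.519 0.084 0.27 ]
 [0.52  0.092 0.274]
 [0.499 0.094 0.278]
 [0.508 0.096 0.282]
 [0.516 0.102 0.287]
 [0.506 0.1   0.292]
 [0.501 0.1   0.296]
 [0.496 0.105 0.299]
 [0.507 0.108 0.302]
 [0.502 0.108 0.305]]
```

```bash
cat >> h.py <<'E'
ex=np.array([np.cos(np.radians(12)),np.sin(np.radians(12)),0]);ey=np.array([-ex[1],ex[0],0]);ez=np.array([0,0,1.])
H=np.array([.5275,.030,.034])
def B(y,z,x=0): return np.array([H[0],H[1],0])+x*ex+y*ey+z*ez   # z above table
def Rt(t): # tool pointing down the frame tilted t; tool y = along -frame y..., yaw 192
    R0=R.from_euler('xyz',[180,0,192],degrees=True)
    return R.from_rotvec(ex*t)*R0   # +t about ex moves top towards -y
def rel(pos,rot,s=None,ref=None):
    if ref is None:
        s=s or manip.state(); p0=s['eef_pos'];r0=R.from_euler('xyz',s['tool_rot'],degrees=True)
    else: p0,r0=ref
    d=r0.inv().apply(pos-p0)*100; a=(r0.inv()*rot).as_rotvec()
    print(np.round(d,2),np.round(a,3))
E
python3 - <<'E'
from h import *
print(Rt(0).as_matrix().round(2), Rt(.32).apply([0,0,1]), ey)
s=manip.state()
rel(np.array([.36,.45,.38]),Rt(0)); rel(B(.035,.40),Rt(0)); rel(B(.035,.31),Rt(0))
ref=(B(.035,.31),Rt(0))
rel(B(.065,.15),Rt(0),ref=ref)
E
```

```text
[[-0.98 -0.21 -0.  ]
 [-0.21  0.98  0.  ]
 [-0.    0.   -1.  ]] [-0.06540207  0.30769253 -0.94923542] [-0.20791169  0.9781476   0.        ]
[-12.24  -8.68 -14.87] [-0.   -0.   -0.67]
[-43.74 -36.11 -16.87] [-0.   -0.   -0.67]
[-43.74 -36.11  -7.87] [-0.   -0.   -0.67]
[ 0.  3. 16.] [0. 0. 0.]
```

send_rows(motion=[{"hand":1,"dx":-4,"dy":-3,"dz":-14,"az":-0.1},{"hand":1,"dx":-4,"dy":-3,"dz":-14,"az":-0.2},{"hand":1,"dx":-4,"dy":-3,"dz":-14,"az":-0.3},{"hand":1,"dx":-12.2,"dy":-8.7,"dz":-16.9,"az":-0.4},{"hand":1,"dx":-12.2,"dy":-8.7,"dz":-16.9,"az":-0.5},{"hand":1,"dx":-12.2,"dy":-8.7,"dz":-16.9,"az":-0.6},{"hand":1,"dx":-43.7,"dy":-36.1,"dz":-16.9,"az":-0.67},{"hand":1,"dx":-43.7,"dy":-36.1,"dz":-16.9,"az":-0.67},{"hand":1,"dx":-43.7,"dy":-36.1,"dz":-16.9,"az":-0.67},{"hand":1,"dx":-43.7,"dy":-36.1,"dz":-16.9,"az":-0.67},{"hand":1,"dx":-43.7,"dy":-36.1,"dz":-16.9,"az":-0.67},{"hand":1,"dx":-43.7,"dy":-36.1,"dz":-16.9,"az":-0.67},{"hand":1,"dx":-43.7,"dy":-36.1,"dz":-16.9,"az":-0.67},{"hand":1,"dx":-43.7,"dy":-36.1,"dz":-16.9,"az":-0.67},{"hand":1,"dx":-43.7,"dy":-36.1,"dz":-16.9,"az":-0.67},{"hand":1,"dx":-43.7,"dy":-36.1,"dz":-16.9,"az":-0.67},{"hand":1,"dx":-43.7,"dy":-36.1,"dz":-16.9,"az":-0.67},{"hand":1,"dx":-43.7,"dy":-36.1,"dz":-16.9,"az":-0.67},{"hand":1,"dx":-43.7,"dy":-36.1,"dz":-16.9,"az":-0.67},{"hand":1,"dx":-43.7,"dy":-36.1,"dz":-16.9,"az":-0.67}])

```text
validation failed for argument at $.mo...
```

send_rows(motion=[{"hand":1.0,"dx":-4.0,"dy":-3.0,"dz":-14.0,"ax":0.0,"ay":0.0,"az":-0.1}], newtons=40)

```text
clock: 1.08
eef_pos: [0.2929, 0.568, 0.2642]
tool_rot: [-179.4, -0.1, 159.2]
contact_force: [-0.3, -0.8, -1.4]
width: 0.0755
```

```bash
python3 - <<'E'
from h import *
rel(np.array([.36,.45,.38]),Rt(0)); rel(B(.035,.40),Rt(0))
E
```

```text
[-10.43  -8.77 -11.52] [-0.009 -0.005 -0.572]
[-39.08 -39.18 -13.28] [-0.009 -0.005 -0.572]
```

send_rows(motion=[{"hand":1,"dx":-4,"dy":-3,"dz":-11,"ax":0,"ay":0,"az":-0.1},{"hand":1,"dx":-4,"dy":-3,"dz":-11,"ax":0,"ay":0,"az":-0.2},{"hand":1,"dx":-10,"dy":-9,"dz":-13.3,"ax":0,"ay":0,"az":-0.3},{"hand":1,"dx":-10,"dy":-9,"dz":-13.3,"ax":0,"ay":0,"az":-0.4},{"hand":1,"dx":-10,"dy":-9,"dz":-13.3,"ax":0,"ay":0,"az":-0.5},{"hand":1,"dx":-39,"dy":-39,"dz":-13.3,"ax":0,"ay":0,"az":-0.57},{"hand":1,"dx":-39,"dy":-39,"dz":-13.3,"ax":0,"ay":0,"az":-0.57},{"hand":1,"dx":-39,"dy":-39,"dz":-13.3,"ax":0,"ay":0,"az":-0.57},{"hand":1,"dx":-39,"dy":-39,"dz":-13.3,"ax":0,"ay":0,"az":-0.57},{"hand":1,"dx":-39,"dy":-39,"dz":-13.3,"ax":0,"ay":0,"az":-0.57},{"hand":1,"dx":-39,"dy":-39,"dz":-13.3,"ax":0,"ay":0,"az":-0.57},{"hand":1,"dx":-39,"dy":-39,"dz":-13.3,"ax":0,"ay":0,"az":-0.57},{"hand":1,"dx":-39,"dy":-39,"dz":-13.3,"ax":0,"ay":0,"az":-0.57},{"hand":1,"dx":-39,"dy":-39,"dz":-13.3,"ax":0,"ay":0,"az":-0.57},{"hand":1,"dx":-39,"dy":-39,"dz":-13.3,"ax":0,"ay":0,"az":-0.57},{"hand":1,"dx":-39,"dy":-39,"dz":-13.3,"ax":0,"ay":0,"az":-0.57},{"hand":1,"dx":-39,"dy":-39,"dz":-13.3,"ax":0,"ay":0,"az":-0.57},{"hand":1,"dx":-39,"dy":-39,"dz":-13.3,"ax":0,"ay":0,"az":-0.57}])

```text
clock: 2.58
eef_pos: [0.5223, 0.0671, 0.4035]
tool_rot: [180.0, -0.0, -168.1]
contact_force: [0.7, 0.3, 0.6]
width: -0.0003
```

```bash
python3 - <<'E'
from h import *
print(manip.state()['joint_pos'].round(1));rel(B(.035,.30),Rt(0)); rel(B(.065,.15),Rt(0))
p=manip.snapshot('side');save(p,'side1')
p=manip.snapshot('wrist');save(p,'wrist1')
E
```

```text
[  4.    9.6  93.3   0.   77.1 -97.9]
[ 0.26 -0.24 10.35] [ 0.    -0.    -0.001]
[ 0.26  2.75 25.35] [ 0.    -0.    -0.001]
```

View pics/side1.png

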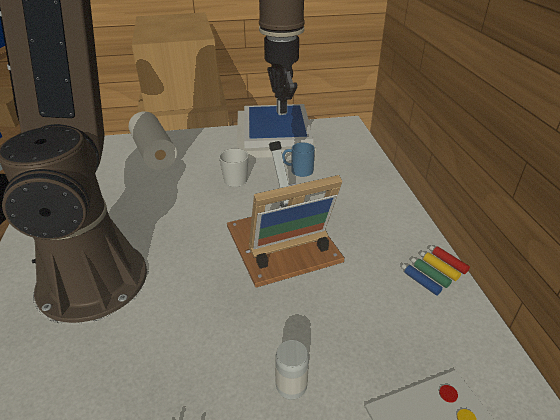

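View pics/wrist1.png

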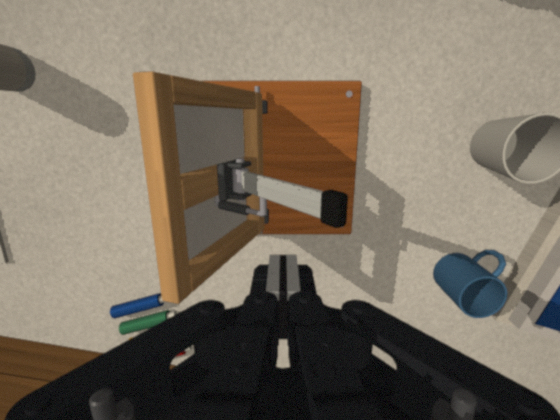

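send_rows(motion=[{"hand":1,"dx":0.3,"dy":-0.3,"dz":3.5,"ax":0,"ay":0,"az":0},{"hand":1,"dx":0.3,"dy":-0.3,"dz":7,"ax":0,"ay":0,"az":0},{"hand":1,"dx":0.3,"dy":-0.3,"dz":10,"ax":0,"ay":0,"az":0},{"hand":1,"dx":0.3,"dy":0,"dz":11.5,"ax":0,"ay":0,"az":0},{"hand":1,"dx":0.3,"dy":0.3,"dz":13,"ax":0,"ay":0,"az":0},{"hand":1,"dx":0.3,"dy":0.6,"dz":14.5,"ax":0,"ay":0,"az":0},{"hand":1,"dx":0.3,"dy":0.9,"dz":16,"ax":0,"ay":0,"az":0},{"hand":1,"dx":0.3,"dy":1.2,"dz":17.5,"ax":0,"ay":0,"az":0},{"hand":1,"dx":0.3,"dy":1.5,"dz":19,"ax":0,"ay":0,"az":0},{"hand":1,"dx":0.3,"dy":1.8,"dz":20.5,"ax":0,"ay":0,"az":0},{"hand":1,"dx":0.3,"dy":2.1,"dz":22,"ax":0,"ay":0,"az":0},{"hand":1,"dx":0.3,"dy":2.4,"dz":23.5,"ax":0,"ay":0,"az":0},{"hand":1,"dx":0.3,"dy":2.7,"dz":25,"ax":0,"ay":0,"az":0},{"hand":1,"dx":0.3,"dy":2.7,"dz":25.5,"ax":0,"ay":0,"az":0},{"hand":1,"dx":0.3,"dy":2.7,"dz":25.5,"ax":0,"ay":0,"az":0},{"hand":1,"dx":0.3,"dy":2.7,"dz":25.5,"ax":0,"ay":0,"az":0}])

```text
clock: 4.02
eef_pos: [0.514, 0.0936, 0.1489]
tool_rot: [-180.0, 0.0, -167.9]
contact_force: [-0.2, 0.9, 0.7]
width: 0.0001
```

```bash
python3 - <<'E'
from h import *
p=manip.snapshot('side');save(p,'side2')
p=manip.snapshot('wrist');save(p,'wrist2')
E
```

```text
(no output)
```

View pics/side2.png

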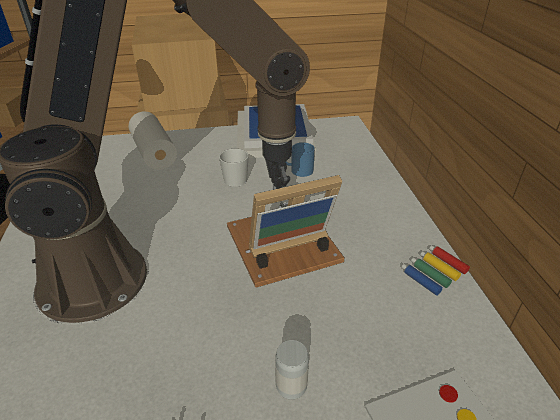

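View pics/wrist2.png

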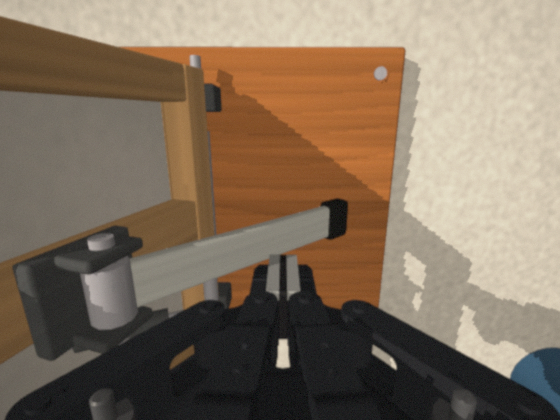

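```bash
cat >> h.py <<'E'
def G(t,back=0.0): # TCP pose for gripping rail at tilt t, backed off
    up=-np.sin(t)*ey+np.cos(t)*ez
    return H+up*(0.233-0.020+back), Rt(t)
E
python3 - <<'E'
from h import *
rel(*G(.32,.12)); print(G(.32,.12)[0],G(.32)[0])
E
```

```text
[ 2.000e-02 -1.693e+01 -2.006e+01] [-0.32   0.001  0.001]
[ 0.54927889 -0.07246161  0.35009539] [ 0.54143064 -0.03553851  0.23618714]
```

send_rows(motion=[{"hand":1,"dx":0,"dy":0,"dz":-4,"ax":0,"ay":0,"az":0},{"hand":1,"dx":0,"dy":0,"dz":-8,"ax":0,"ay":0,"az":0},{"hand":1,"dx":0,"dy":0,"dz":-12,"ax":0,"ay":0,"az":0},{"hand":1,"dx":0,"dy":0,"dz":-16,"ax":0,"ay":0,"az":0},{"hand":1,"dx":0,"dy":0,"dz":-20,"ax":0,"ay":0,"az":0},{"hand":0.5,"dx":0,"dy":-1,"dz":-23,"ax":0,"ay":0,"az":0},{"hand":0,"dx":0,"dy":-4.5,"dz":-23,"ax":-0.1,"ay":0,"az":0},{"hand":0,"dx":0,"dy":-8.5,"dz":-23,"ax":-0.2,"ay":0,"az":0},{"hand":0,"dx":0,"dy":-12.5,"dz":-22,"ax":-0.3,"ay":0,"az":0},{"hand":0,"dx":0,"dy":-16.9,"dz":-20.1,"ax":-0.32,"ay":0,"az":0},{"hand":0,"dx":0,"dy":-16.9,"dz":-20.1,"ax":-0.32,"ay":0,"az":0},{"hand":0,"dx":0,"dy":-16.9,"dz":-20.1,"ax":-0.32,"ay":0,"az":0},{"hand":0,"dx":0,"dy":-16.9,"dz":-20.1,"ax":-0.32,"ay":0,"az":0}])

```text
clock: 5.2
eef_pos: [0.5491, -0.0743, 0.3494]
tool_rot: [161.7, -0.0, -168.2]
contact_force: [0.0, 0.2, -0.9]
width: 0.0856
```

```bash
python3 - <<'E'
from h import *
np.set_printoptions(precision=3,suppress=True)
for n in('side','wrist','top'):
    p=manip.snapshot(n);save(p,n+'3')
    for t in('leg_end','rail_mid'):
        for d in manip.landmark_of(t,p)[:1]: 
            X=w(p,d['uv']);print(n,t,d['confidence'],d['uv'],X,(X-H)@ey,(X-H)@ex)
    print(proj(p,B(-.0733,.255)))
rel(*G(.32))
E
```

```text
side rail_mid 0.73 [299.1, 190.9] [ 0.541 -0.058  0.262] -0.0888602953647812 -0.0052470310441037685
[298.478 189.327]
wrist rail_mid 0.95 [278.8, 214.9] [ 0.543 -0.049  0.267] -0.07997957730515695 -0.001471899518533026
[282.116 211.628]
top leg_end 0.8 [238.1, 219.1] [0.51  0.129 0.073] 0.10004628189543667 0.0037445751977522104
top rail_mid 0.85 [293.3, 200.3] [ 0.539 -0.039  0.267] -0.07032995500763617 -0.0027956491537371366
[293.898 199.669]
[-0.   -0.07 11.96] [-0.     0.     0.001]
```

View pics/wrist3.png

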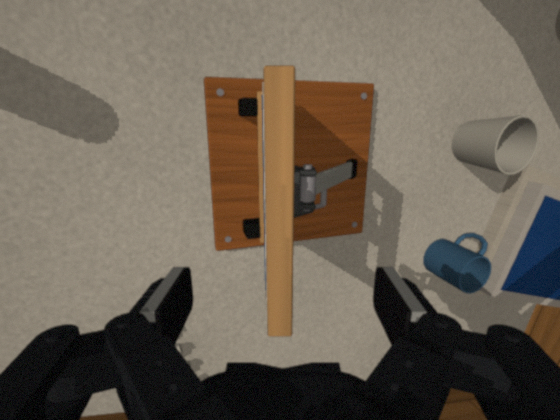

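View pics/side3.png

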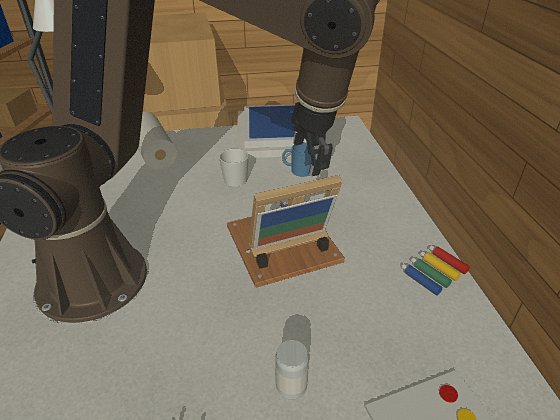

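send_rows(motion=[{"hand":0,"dx":0,"dy":0,"dz":3,"ax":0,"ay":0,"az":0},{"hand":0,"dx":0,"dy":0,"dz":6,"ax":0,"ay":0,"az":0},{"hand":0,"dx":0,"dy":0,"dz":8,"ax":0,"ay":0,"az":0},{"hand":0,"dx":0,"dy":0,"dz":10,"ax":0,"ay":0,"az":0},{"hand":0,"dx":0,"dy":0,"dz":11,"ax":0,"ay":0,"az":0},{"hand":0,"dx":0,"dy":0,"dz":12,"ax":0,"ay":0,"az":0},{"hand":0,"dx":0,"dy":0,"dz":12,"ax":0,"ay":0,"az":0},{"hand":0,"dx":0,"dy":0,"dz":12,"ax":0,"ay":0,"az":0}], newtons=40)

```text
clock: 6.32
eef_pos: [0.5415, -0.0355, 0.236]
tool_rot: [161.7, 0.0, -168.0]
contact_force: [0.4, -0.7, -0.6]
width: 0.0857
```

```bash
python3 - <<'E'
from h import *
p=manip.snapshot('wrist');save(p,'wrist4')
E
```

```text
(no output)
```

View pics/wrist4.png

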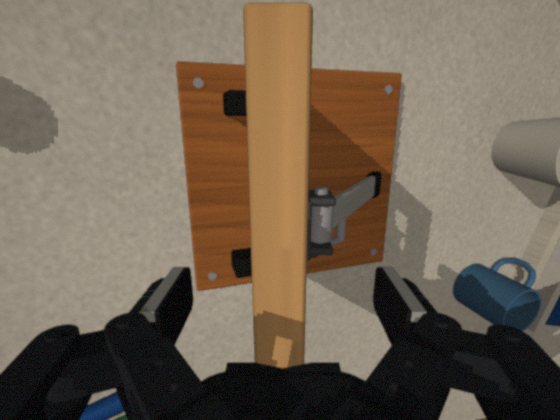

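The rail (columns about 250–310) lies between the open fingers. Closing.

send_rows(motion=[{"hand":1,"dx":0,"dy":0,"dz":0,"ax":0,"ay":0,"az":0},{"hand":1,"dx":0,"dy":0,"dz":0,"ax":0,"ay":0,"az":0},{"hand":1,"dx":0,"dy":0,"dz":0,"ax":0,"ay":0,"az":0},{"hand":1,"dx":0,"dy":0,"dz":0,"ax":0,"ay":0,"az":0},{"hand":1,"dx":0,"dy":0,"dz":0,"ax":0,"ay":0,"az":0},{"hand":1,"dx":0,"dy":0,"dz":0,"ax":0,"ay":0,"az":0},{"hand":1,"dx":0,"dy":0,"dz":0,"ax":0,"ay":0,"az":0},{"hand":1,"dx":0,"dy":0,"dz":0,"ax":0,"ay":0,"az":0},{"hand":1,"dx":0,"dy":0,"dz":0,"ax":0,"ay":0,"az":0},{"hand":1,"dx":0,"dy":0,"dz":0,"ax":0,"ay":0,"az":0}], newtons=40)

```text
clock: 7.2
eef_pos: [0.5414, -0.0358, 0.2359]
tool_rot: [161.7, 0.0, -168.0]
contact_force: [-1.6, -5.0, 5.9]
width: 0.0214
```

```bash
python3 - <<'E'
from h import *
ref=G(.32)
for t in (.26,.2,.16,.1,.05,0): rel(*G(t),ref=ref)
E
```

```text
[0.   1.28 0.04] [ 0.06  0.   -0.  ]
[0.   2.55 0.15] [ 0.12  0.   -0.  ]
[0.   3.39 0.27] [0.16 0.   0.  ]
[0.   4.65 0.51] [ 0.22  0.   -0.  ]
[0.   5.68 0.77] [ 0.27  0.   -0.  ]
[0.   6.7  1.08] [0.32 0.   0.  ]
```

send_rows(motion=[{"hand":1,"dx":0,"dy":0.65,"dz":0.01,"ax":0.03,"ay":0,"az":0},{"hand":1,"dx":0,"dy":1.28,"dz":0.04,"ax":0.06,"ay":0,"az":0},{"hand":1,"dx":0,"dy":1.92,"dz":0.09,"ax":0.09,"ay":0,"az":0},{"hand":1,"dx":0,"dy":2.55,"dz":0.15,"ax":0.12,"ay":0,"az":0},{"hand":1,"dx":0,"dy":3.39,"dz":0.27,"ax":0.16,"ay":0,"az":0},{"hand":1,"dx":0,"dy":3.39,"dz":0.27,"ax":0.16,"ay":0,"az":0}])

```text
clock: 7.7
eef_pos: [0.5342, -0.0018, 0.2441]
tool_rot: [171.0, 0.0, -167.9]
contact_force: [1.5, -4.2, -0.4]
width: 0.0217
```

```bash
python3 - <<'E'
from h import *
ref=G(.16)
for t in (.13,.1,.07,.04,.02,0): rel(*G(t),ref=ref)
print(manip.state()['contact_force'],manip.state()['moment'])
E
```

```text
[0.   0.64 0.01] [ 0.03 -0.    0.  ]
[0.   1.28 0.04] [ 0.06  0.   -0.  ]
[0.   1.91 0.09] [ 0.09  0.   -0.  ]
[0.   2.55 0.15] [ 0.12  0.   -0.  ]
[0.   2.97 0.21] [0.14 0.   0.  ]
[0.   3.39 0.27] [ 0.16  0.   -0.  ]
[ 1.53684908 -4.21024521 -0.38499448] [-1.84605805 -0.3491856  -0.15114506]
```

send_rows(motion=[{"hand":1,"dx":0,"dy":0.64,"dz":0.01,"ax":0.03,"ay":0,"az":0},{"hand":1,"dx":0,"dy":1.28,"dz":0.04,"ax":0.06,"ay":0,"az":0},{"hand":1,"dx":0,"dy":1.91,"dz":0.09,"ax":0.09,"ay":0,"az":0},{"hand":1,"dx":0,"dy":2.55,"dz":0.15,"ax":0.12,"ay":0,"az":0},{"hand":1,"dx":0,"dy":2.97,"dz":0.21,"ax":0.14,"ay":0,"az":0},{"hand":1,"dx":0,"dy":3.39,"dz":0.27,"ax":0.16,"ay":0,"az":0},{"hand":1,"dx":0,"dy":3.39,"dz":0.27,"ax":0.16,"ay":0,"az":0},{"hand":1,"dx":0,"dy":3.39,"dz":0.27,"ax":0.16,"ay":0,"az":0},{"hand":1,"dx":0,"dy":3.39,"dz":0.27,"ax":0.16,"ay":0,"az":0}], newtons=50)

```text
clock: 8.45
eef_pos: [0.5275, 0.0297, 0.2463]
tool_rot: [180.0, -0.0, -168.0]
contact_force: [2.7, -1.8, -3.7]
width: 0.0214
```

```bash
python3 - <<'E'
from h import *
np.set_printoptions(precision=3,suppress=True)
s=manip.state();print(s['contact_force'],s['moment'],s['width'])
for n in('side','wrist','top'):
    p=manip.snapshot(n);save(p,n+'5')
    for t in('leg_end','rail_mid','frame_hinge','leg_hub'):
        for d in manip.landmark_of(t,p)[:1]: 
            X=w(p,d['uv']);print(n,t,d['confidence'],d['uv'],X,(X-H)@ey,(X-H)@ex)
    if n!='wrist':
        v,u=np.mgrid[0:420,0:560];z=p['z_map'];K=p['intrinsics'];T=p['extrinsics']
        P=(np.stack([(u-K[0,2])/K[0,0]*z,(v-K[1,2])/K[1,1]*z,z],-1)@T[:3,:3].T+T[:3,3])[z>0]
        x=(P-H)@ex;y=(P-H)@ey
        for a,b in((-.11,-.06),(.06,.11)):
          for lo,hi in((.08,.11),(.15,.18),(.235,.265),(.265,.30)):
            m=(x>a)&(x<b)&(P[:,2]>lo)&(P[:,2]<hi)&(abs(y)<.06)
            if m.sum()>5: print(n,a,lo,m.sum(),'y',np.percentile(y[m],[5,50,95]),'zmax',P[m,2].max())
E
```

```text
[ 2.719 -1.78  -3.673] [-0.707 -0.607  0.068] 0.02140526939595593
side leg_end 0.39 [302.7, 170.1] [0.568 0.032 0.26 ] -0.006330555390539756 0.04012913627088683
side rail_mid 0.7 [283.4, 171.6] [0.516 0.017 0.271] -0.010740185535682602 -0.013836159193439428
side frame_hinge 0.65 [287.3, 242.3] [ 0.523 -0.008  0.06 ] -0.03652108513632199 -0.012610751049470122
side leg_hub 0.85 [279.6, 194.1] [0.505 0.006 0.212] -0.018806648539129132 -0.027297538950064995
side -0.11 0.08 162 y [-0.02  -0.016 -0.012] zmax 0.10985749651556553
side -0.11 0.15 180 y [-0.018 -0.016 -0.011] zmax 0.179656010347368
side -0.11 0.235 123 y [-0.013 -0.011 -0.009] zmax 0.26496211114876056
side -0.11 0.265 183 y [-0.013 -0.009  0.008] zmax 0.28036196258180124
side 0.06 0.08 128 y [-0.019 -0.016 -0.013] zmax 0.1098559054940822
side 0.06 0.15 138 y [-0.019 -0.016 -0.012] zmax 0.17998455848390738
side 0.06 0.235 128 y [-0.013 -0.01  -0.002] zmax 0.2646284295278255
side 0.06 0.265 148 y [-0.012 -0.008  0.008] zmax 0.280449152937172
wrist leg_end 0.93 [372.6, 183.9] [0.505 0.129 0.041] 0.10167638881723752 -0.0013279329788501923
wrist rail_mid 0.67 [282.6, 295.2] [0.522 0.028 0.279] -0.0009758225150146632 -0.005434018205594426
wrist leg_hub 0.63 [318.1, 219.5] [0.52  0.054 0.173] 0.02499066791454864 -0.002333018286658473
top leg_end 0.53 [237.2, 221.7] [0.453 0.081 0.643] 0.06523635426508519 -0.06265883558021793
top rail_mid 0.64 [270.8, 206.3] [0.479 0.02  0.636] 0.0006156013629214172 -0.04913084336316271
top frame_hinge 0.58 [270.0, 213.3] [0.482 0.023 0.486] 0.002822701974098965 -0.04542598478878514
top leg_hub 0.58 [260.4, 210.2] [0.481 0.041 0.567] 0.020936935198566445 -0.04341013287729716
top -0.11 0.265 150 y [-0.01 -0.    0.01] zmax 0.28401202659375757
```

View pics/side5.png

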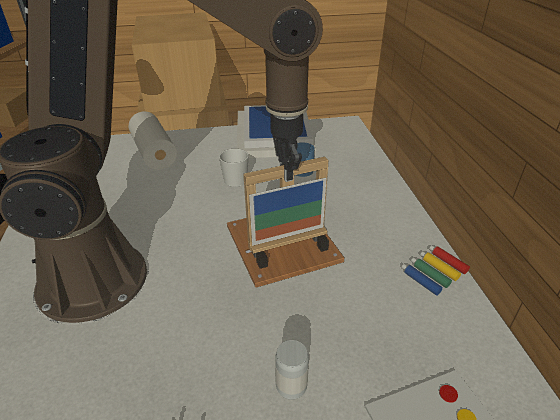

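View pics/wrist5.png

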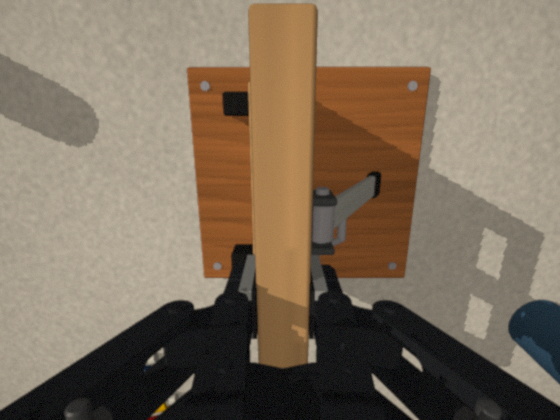

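send_rows(motion=[{"hand":1,"dx":0,"dy":0,"dz":0,"ax":0,"ay":0,"az":0},{"hand":1,"dx":0,"dy":0,"dz":0,"ax":0,"ay":0,"az":0},{"hand":1,"dx":0,"dy":0,"dz":0,"ax":0,"ay":0,"az":0},{"hand":1,"dx":0,"dy":0,"dz":0,"ax":0,"ay":0,"az":0},{"hand":1,"dx":0,"dy":0,"dz":0,"ax":0,"ay":0,"az":0},{"hand":1,"dx":0,"dy":0,"dz":0,"ax":0,"ay":0,"az":0}])

```text
clock: 9.7
eef_pos: [0.5274, 0.0299, 0.2463]
tool_rot: [-180.0, -0.0, -168.0]
contact_force: [4.7, -1.6, -9.4]
width: 0.0213
```

```bash
python3 - <<'E'
from h import *
print(manip.state()['dq'].round(2)); print(manip.job_done())
E
```

```text
[ 0.07  0.09 -0.06  0.05  0.02  0.09]
the job is handed in; nothing more can be done
None
```

I snapped the leg down first, while the frame was still tipped forward. I then gripped the top rail by its wood, swung the frame upright and handed the job in still holding it with 50 N, at about 10 s.

- **Frame upright:** the front of the painted board sits at the same depth (about -16 mm from the hinge plane) at both heights I checked. The rail is centred over the hinge, with its top at about 0.28 m.
- **Leg fully down:** it pointed about 40° below level after the push and about 59° below with the frame upright. Both are close to what its stop should give.
- **Holding still:** finger opening was 21 mm and joint speeds were about 0. The measured tool force was about 11 N, up from about 5 N when the frame first came upright; I did not look into the rise.
- **Checks that disagreed:** some landmark readings in the last side and top pictures were wrong because the arm blocked the view (low confidence). I went by the depth points and the wrist camera instead.
- **Can, mug and tub:** the arm stayed well clear of them, and they look unmoved in the pictures. I did not measure them again.

The first move call was refused because its rows left out some values. Nothing moved, and I sent it again with every value filled in.

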